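Set the fence of a mosaic tile gauge and lay a tile home

TASK

Set up the tile gauge for the next cut. First sweep the small loose offcut off the bed so that it lies flat on the table; then turn the handwheel by its crank knob until the fence's pointer stands opposite the middle of the gap in the forked marker on the scale (ignore the round marker). Last, push the square tile, flat on the bed, flush against both the fence and the rear stop, and leave the pot, bottle, jar and dish where they stand.

Things in the scene. Friction and masses are not known exactly. Their poses are not given: they have to be found in the camera images.
- gauge: Tile gauge fixed to the table at a yaw that varies. Origin under the bed's middle at table level; x away from the robot at yaw 0, y along the fence's travel. Aluminium bed plate, top at z = 16 mm, rigid: front edge (open, no rim) at x = -90, ends (open) at y = -220 and 205. Along its far side stands the rear stop, at its -y end the gear box with the handwheel.
- stop_face (a point): On the gauge: foot of the rear stop's front face, on the bed's top (gauge x = 90, y = 50, z = 16 mm), axes as the gauge's. The stop is a rigid dark steel bar, x = 90 to 145, y = -100 to 200, top at z = 40: its top is the scale that carries the two markers.
- wheel_axis (a point): On the gauge: point on the handwheel's vertical axis at mid height of the crank knob, 114 mm above the table (gauge x = -20, y = -175 mm). Below is the grey gear box, 66 x 62 mm, top at z = 74. Spoked wheel: rim radius 50 mm to the middle of a 10 mm bar, rim top 95 mm and hub top 98 mm above the table.
- handwheel (a joint): Angle of the handwheel, rad, growing CLOCKWISE seen from above; many turns, -19 to 17; starts within half a turn of 0. Clockwise moves the fence to the gauge's +y (away from the wheel), 16 mm a turn (0.002546 m a rad), no backlash. It takes about 0.12 N m (2.5 N at the knob) and stays where it is left; the fence itself cannot be pushed along, the screw locks it.
- knob_mid (a point): On the handwheel: middle of the crank knob, an upright black cylinder 18 mm across and 40 mm tall (95 to 135 mm above the table) that spins on its pin on the rim, 50 mm from the wheel's axis.
- fence (a joint): Position of the fence along the gauge's y, m, = 0.002546 x handwheel angle; its face lies at gauge y = -15 mm + this value. Range -0.050 to 0.045.
- fence_face (a point): On the fence: foot of its working (+y) face, on the bed's top, at gauge x = 0; axes as the gauge's. The fence is a steel bar along gauge x, -86 to 86 mm, 20 mm thick (to the -y side of this face), top 22.5 mm above the bed; a lug over the rear stop carries the pointer. A 12 mm screw rod runs from it to the gear box on the -y side.
- pointer (a point): On the fence: tip of the pointer, a 3 mm wide dark blade (a black line continues it on the lug), 10 mm to the -y side of the fence's face, 1.5 mm in front of the markers, 43.5 mm above the table.
- fork_marker: The mark to set to: brass block fixed on the scale for this run, 20 (x) x 22 (y) mm, 18 mm tall, with two prongs 7 mm thick and between them a gap 8 mm wide that runs along x, open to above and to the front. Origin: centre of its underside, in the middle of the gap; axes as the gauge's. It can lie to either side of the pointer, 14 to 50 mm off.
- round_marker: A mark of another job, to be ignored: plain brass cylinder 22 mm across, 18 mm tall, fixed on the scale on the other side of the pointer. Origin: centre of its underside.
- tile: Square terracotta tile 60 x 60 x 12 mm, about 110 g, loose on the bed on the +y side of the fence, turned up to 0.35 rad from square with the gauge. Origin: centre of its underside; x and y along its edges.
- offcut: Piece of terracotta tile 40 (x) x 26 (y) x 14 mm, about 40 g, loose on the bed between the fence and the tile, its long side within 0.4 rad of the gauge's x. Origin: centre of its underside.
- offcut_mid (a point): Centre of the offcut, 7 mm above its underside.
- pot: Bystander: copper pot without handles, 84 mm across at the rim, 85 mm tall, loose on the table in front of the handwheel. Origin: centre of its underside.
- bottle: Bystander: green glass bottle 68 mm across, 170 mm tall, loose on the table past the bed's +y end. Origin: centre of its underside.
- jar: Bystander: amber jar 60 mm across, 80 mm tall, loose on the table past the handwheel. Origin: centre of its underside.
- bead_dish: Bystander: wooden dish of beads 110 mm across, 54 mm tall, loose on the table in front of the bed's +y end. Origin: centre of its underside.
Not all that is in view belongs to the job. There is more than one size of the offcut; the one meant has the size given above.

How it is judged:
By the outcome, as a careful person would: the job done as asked, in the order asked, and still so for the second after the job is handed in, with the robot touching nothing.
It also fails if it takes over 72 s, if anything falls off the work surface, if the arm or the gripper's body presses on something with over 40 N, if the wrist force passes 120 N, or if a joint passes its speed limit or range.

ROBOT

A 6-joint arm with a two-finger parallel gripper is mounted at the origin on the work surface. World frame = base frame: x ahead of the robot, y to its left, z up, the work surface at z = 0. Lengths are in mm, angles in rad, forces in N, time in s.
With the tool pointing down it reaches from about 350 to 975 mm from the base axis. Payload 4.9 kg.
Tool frame: the origin (TCP) lies at the very end of the fingers, on their centre line; the grasp point (between the pads) lies 19 mm behind it; z points along the fingers, y is the direction in which the jaws open and shut (so a half turn about z gives the same grasp; the last joint's range is limited). The gripper opens to 85 mm and grips with 20 to 120 N. Pads are 22 mm wide; open, the fingers measure 114 mm over their backs; the gripper's body (76 mm by 85 mm) begins 54 mm behind the grasp point. The pads swing forward as they close: fully open they stand 13 mm farther back than shut.
Start: joints at [1.226, 0.053, 1.613, -0, 1.476, -0.119], TCP at [139.92, 609.117, 231.304] pointing down, gripper open.
Joint ranges: [-3.01, 3.01], [-1.01, 2.22], [0.06, 2.58], [-1.02, 4.17], [0.09, 2.62], [-3.14, 3.14]. Speed limits (rad/s): [2.57, 2.57, 3.14, 3.14, 3.14, 3.14].

INTERFACE

Orientations are given as a rotation vector (axis times angle).
In Python, from workcell import env, move_gripper, cams, nets, current_t, current_joints, current_joint_vel, current_joint_torque, current_position, current_orientation, current_force, current_torque, current_gripper_width gives the robot as it stands. The module is installed in compiled form; this text tells all that it offers. Calls block until the motion is done:
- env.reach(position, orientation): joint-space move of the TCP to a pose.
- env.move_linear(position, orientation=None, feed=150): straight line of the TCP; orientation=None keeps the orientation; feed is the mean speed in mm/s.
- env.move_joints(angles): joint-space move.
- move_gripper(opening, strength=None): finger opening in mm; strength is the grip in N (None keeps the last); returns when the fingers have stopped.
- env.wait(seconds).
- env.inverse_kinematics(position, orientation): joint angles nearest the present ones, or None.
- cams.capture(name): name is "scene" or "top"; returns the picture (384x512x3 uint8, red, green, blue); there is no depth.
- cams.camera_model(name): a dict with "K" (3x3 intrinsics, pixels), "cam_to_world" (4x4, takes a point from camera to world coordinates). Camera axes: x right, y up, looking along -z (the intrinsics and any distortion apply to the point x, -y, -z); pixel columns grow to the right and rows downward; lengths in mm; the calibration is good to about 2 mm. A picture is of the moment at which its call begins. camera_model takes no time and is no camera call.
A pose or a line that the arm cannot do raises env.MotionError and nothing moves.
- env.job_done(): hands the job in, once; it reports no verdict.
Trained networks look in the newest picture that a camera, given by its name, has taken for a name from the list of things; names that differ only in an ending like _2 or _b are one class to them, and where a whole thing is asked for, a point or a joint stands for the part that bears it (a point fixed in the world has none). Each returns a list of dicts, best first, with "confidence" (0 to 1); they miss things now and then, are a little off and sometimes report something else, mostly with a low value. They report only what shows in the picture. A call takes as long as a camera call. They do not tell look-alikes from the thing itself.
- nets.cut_out(label, camera): "pixels" (384x512 bool, what is visible of it) and "xy" ([column, row] in pixels, amid what is visible of it).
Readings, each from a call of its own:
- current_t(): time.
- current_joints(): joint angles.
- current_joint_vel(): joint speeds.
- current_joint_torque(): joint torques, N m.
- current_position(): TCP position.
- current_orientation(): TCP orientation.
- current_force(): force on the tool from outside, world axes, zero at the start.
- current_torque(): the same for the moment, N m.
- current_gripper_width(): finger opening in mm.
Only numpy, scipy, OpenCV 4.12 (cv2) and the standard library are available. Lean on these libraries where they do the work, as an engineer would, in place of code of your own. Each camera call takes 0.05 s, during which the arm holds its last target.

## Working session

There is one attempt and no reset: what is moved stays moved. The work goes in short steps, each a Python script; the robot and the scene stay as the last script left them, time stands still between calls to the robot, and variables do not carry over. Pictures are saved under pics/ and viewed, and the job is handed in when it is done.

```bash
ls; mkdir -p pics; python3 - <<'E'
from workcell import *
import cv2
for n in ("scene","top"):
    im=cams.capture(n); cv2.imwrite(f"pics/{n}0.png",im[...,::-1])
    m=cams.camera_model(n); print(n,{k:(v.round(4).tolist() if hasattr(v,'round') else v) for k,v in m.items()})
print(current_t(),current_position(),current_orientation())
E
```

```text
pics
scene {'K': [[352.133, 0.0, 249.4887], [0.0, 352.133, 197.8828], [0.0, 0.0, 1.0]], 'cam_to_world': [[0.5575, -0.6144, 0.5583, 1006.0126], [0.8301, 0.4201, -0.3666, -271.6621], [-0.0093, 0.6678, 0.7443, 701.5655], [0.0, 0.0, 0.0, 1.0]]}
top {'K': [[486.9979, 0.0, 261.653], [0.0, 486.9979, 195.0733], [0.0, 0.0, 1.0]], 'cam_to_world': [[0.0105, 0.9883, -0.1524, 408.0547], [-0.9999, 0.0088, -0.0121, 27.5623], [-0.0107, 0.1525, 0.9882, 1176.917], [0.0, 0.0, 0.0, 1.0]]}
0.1 [139.7343199  608.6015863  230.16391684] [-3.53878333e-01 -3.12119027e+00  2.88474489e-03]
```

View pics/scene0.png

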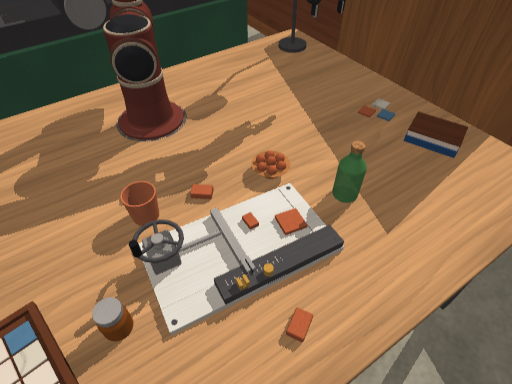

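View pics/top0.png

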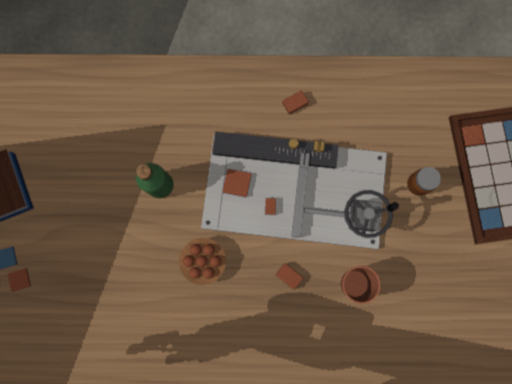

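```bash
python3 - <<'E'
import cv2
a=cv2.imread("pics/top0.png")[120:260,195:400]; cv2.imwrite("pics/top0c.png",cv2.resize(a,None,fx=3.9,fy=3.9,interpolation=cv2.INTER_CUBIC))
a=cv2.imread("pics/scene0.png")[180:330,125:350]; cv2.imwrite("pics/scene0c.png",cv2.resize(a,None,fx=3.5,fy=3.5,interpolation=cv2.INTER_CUBIC))
E
```

```text
(no output)
```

View pics/top0c.png

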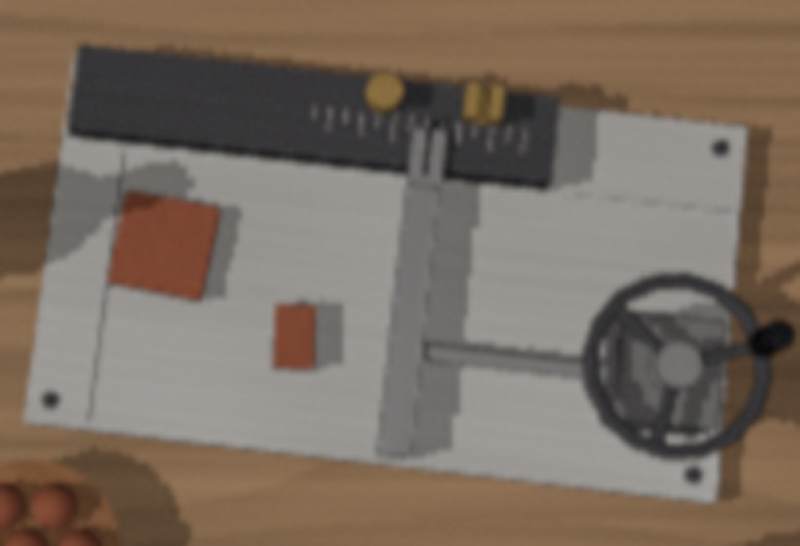

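View pics/scene0c.png

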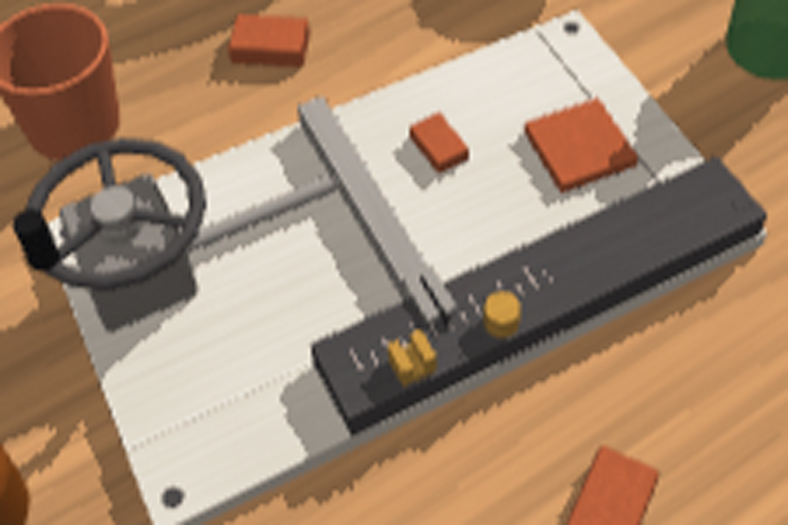

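```bash
cat > h.py <<'E'
import numpy as np, cv2
from scipy.optimize import least_squares
from workcell import *
def proj(cam,P):
    m=cams.camera_model(cam); K=np.array(m["K"]);T=np.linalg.inv(np.array(m["cam_to_world"]))
    P=np.atleast_2d(P); c=P@T[:3,:3].T+T[:3,3]
    q=np.stack([c[:,0],-c[:,1],-c[:,2]],1)@K.T
    return q[:,:2]/q[:,2:]
def back(cam,uv,z):
    m=cams.camera_model(cam); K=np.array(m["K"]);T=np.array(m["cam_to_world"])
    uv=np.atleast_2d(uv).astype(float); d=np.c_[uv,np.ones(len(uv))]@np.linalg.inv(K).T
    d=d*[1,-1,-1]; d=d@T[:3,:3].T; o=T[:3,3]
    return o+d*((z-o[2])/d[:,2])[:,None]
def tri(uv1,uv2):
    f=lambda p:np.r_[(proj("top",p)[0]-uv1),(proj("scene",p)[0]-uv2)]
    r=least_squares(f,[500,50,20]); return r.x,r.fun
def g2w(g,P):
    P=np.atleast_2d(P).astype(float); c,s=np.cos(g[2]),np.sin(g[2])
    return np.c_[g[0]+c*P[:,0]-s*P[:,1],g[1]+s*P[:,0]+c*P[:,1],P[:,2]]
def w2g(g,P):
    P=np.atleast_2d(P).astype(float); c,s=np.cos(g[2]),np.sin(g[2]); d=P[:,:2]-np.array(g[:2])
    return np.c_[c*d[:,0]+s*d[:,1],-s*d[:,0]+c*d[:,1],P[:,2]]
tc=lambda u:(np.array(u)+.5)/3.9-.5+[195,120]
sc=lambda u:(np.array(u)+.5)/3.5-.5+[125,180]
E
cat > fit.py <<'E'
from h import *
top=[((-90,-220,16),(718,500)),((-90,205,16),(24,422)),((145,-220,16),(748,127)),((90,200,40),(69,135)),((145,200,40),(78,45)),((145,-100,40),(560,97)),((90,-100,40),(549,180))]
sce=[((-90,205,16),(578,10)),((90,200,40),(718,158)),((145,200,40),(766,216)),((145,-100,40),(350,414)),((90,-100,40),(313,347))]
A=np.array([p for p,_ in top],float);a=tc([u for _,u in top]);B=np.array([p for p,_ in sce],float);b=sc([u for _,u in sce])
def f(q):
    return np.r_[(proj("top",g2w(q,A))-a).ravel(),(proj("scene",g2w(q,B))-b).ravel()]
r=least_squares(f,[500,50,-.11],x_scale=[1,1,.01],loss="soft_l1")
g=r.x;print(g); e=f(g).reshape(-1,2);print(e.round(2))
def f1(q):return (proj("top",g2w(q,A))-a).ravel()
def f2(q):return (proj("scene",g2w(q,B))-b).ravel()
print(least_squares(f1,g).x,least_squares(f2,g).x)
np.save("g.npy",g)
for n,z in (("tile",28),("offcut",30),("round_marker",58),("fork_marker",58),("handwheel",95),("knob_mid",114),("pointer",43.5),("fence",38),("pot",0),("bottle",0),("jar",0),("bead_dish",0)):
  for c in ("top","scene"):
    for d in nets.cut_out(n,c)[:3]:
      print(n,c,round(d["confidence"],2),np.round(d["xy"],1),d["pixels"].sum(),back(c,d["xy"],z)[0].round(0),w2g(g,back(c,d["xy"],z))[0].round(1))
print(current_t())
E
python3 fit.py
```

```text
[ 5.74903356e+02 -2.63576167e+01 -1.02766577e-01]
[[-0.25  0.18]
 [-0.12  0.06]
 [-0.53 -0.39]
 [-1.04 -1.48]
 [-0.41 -0.48]
 [ 0.   -0.49]
 [ 0.76  0.56]
 [-0.42  0.03]
 [-0.54 -0.72]
 [ 0.39 -0.35]
 [-0.49  1.78]
 [-1.1  -0.72]]
[ 5.74195955e+02 -2.70346532e+01 -1.00621987e-01] [ 5.75041900e+02 -2.50951217e+01 -1.05790939e-01]
tile top 0.88 [238.6 184.1] 631 [611.  97.  28.] [ 23.6 126.7  28. ]
tile scene 0.68 [288.5 221. ] 558 [617.  96.  28.] [ 28.9 126.2  28. ]
offcut top 0.76 [293.7 100.3] 335 [821. -35.  30.] [245.7  17.1  30. ]
offcut top 0.72 [271.6 208.3] 208 [553.  18.  30.] [-25.9  41.6  30. ]
offcut top 0.69 [289.3 277.5] 395 [392. -25.  30.] [-182.2  -17.    30. ]
offcut scene 0.72 [202.4 193.1] 303 [419. -33.  30.] [-154.1  -22.1   30. ]
offcut scene 0.71 [248.5 223.9] 192 [571.  10.  30.] [-8.  36.1 30. ]
offcut scene 0.7 [299.6 324.3] 588 [830. -44.  30.] [255.5   8.6  30. ]
fork_marker top 0.48 [316.4 148.5] 94 [693. -87.  58.] [123.5 -47.8  58. ]
fork_marker scene 0.66 [244.8 283.1] 112 [710. -91.  58.] [140.8 -50.7  58. ]
handwheel top 0.65 [368.7 211.3] 835 [ 540
[... 1014 characters left out ...]
-21.8   0. ]
bottle top 0.78 [152.  181.3] 1011 [621. 312.   0.] [ 11.6 341.7   0. ]
bottle scene 0.86 [350.3 173.4] 1314 [564. 363.   0.] [-50.8 386.    0. ]
jar top 0.65 [426.7 180.5] 741 [ 629. -362.    0.] [  88.5 -327.9    0. ]
jar scene 0.98 [108.8 318. ] 1281 [ 592. -350.    0.] [  50.2 -320.3    0. ]
jar scene 0.64 [144.  199.2] 1227 [ 324. -162.    0.] [-235.4 -160.6    0. ]
bead_dish top 0.95 [200.3 262.5] 1661 [425. 187.   0.] [-171.3  197.2    0. ]
bead_dish scene 0.75 [270.3 162.1] 826 [397. 203.   0.] [-200.7  210.3    0. ]
bead_dish scene 0.4 [226.5 251.9] 15703 [591. -66.   0.] [ 20.2 -37.8   0. ]
bead_dish scene 0.28 [247.6 222.1] 163 [545.  24.   0.] [-34.8  47.3   0. ]
1.3
```

```bash
cat > edge.py <<'E'
from h import *
from scipy.ndimage import map_coordinates
E={"top":[((-90,-215,16),(-90,200,16)),((-60,-220,16),(140,-220,16)),((-60,205,16),(60,205,16)),((145,-215,16),(145,-105,16)),
 ((145,-40,40),(145,195,40)),((92,200,40),(143,200,40))],
"scene":[((-90,205,16),(-90,70,16)),((-80,205,16),(80,205,16)),((92,200,40),(143,200,40)),((145,195,40),(145,-95,40)),((92,-100,40),(143,-100,40)),((40,-220,16),(140,-220,16)),((90,190,40),(90,40,40))]}
def run(tag,g,w=3.5,cam_list=("top","scene")):
    ims={c:cv2.GaussianBlur(cv2.imread(f"pics/{c}{tag}.png",0).astype(float),(0,0),.7) for c in cam_list}
    for it in range(6):
        A=[];y=[];lab=[]
        for c in cam_list:
            for k,(p,q) in enumerate(E[c]):
                P=np.linspace(p,q,40); u=proj(c,g2w(g,P)); t=u[-1]-u[0];t/=np.linalg.norm(t);n=np.array([-t[1],t[0]])
                ss=np.arange(-w,w+.01,.1)
                S=u[:,None]+ss[None,:,None]*n
                v=map_coordinates(ims[c],[S[...,1],S[...,0]],order=1)
                gr=np.abs(np.gradient(v,axis=1)); i=gr.argmax(1); ok=(gr.max(1)>.5)&(i>1)&(i<len(ss)-2)
                off=ss[i]; m=np.median(off[ok]) if ok.any() else 0
                ok&=abs(off-m)<.8
                J=np.stack([(proj(c,g2w(g+d,P))-u)@n/np.max(np.abs(d)) for d in np.diag([.5,.5,.002])],1)
                A.append(J[ok]);y.append(off[ok]);lab.append((c,k,ok.sum(),round(m,2)))
        A=np.concatenate(A);y=np.concatenate(y)
        r=least_squares(lambda x:A@x-y,np.zeros(3),loss="soft_l1",f_scale=.3,x_scale=[1,1,.01]); g=g+r.x
    return g,lab
if __name__=="__main__":
    g=np.load("g.npy")
    for cl in (("top",),("scene",),("top","scene")):
        gg,l=run("0",g.copy(),cam_list=cl);print(cl,gg,[x[1:] for x in l])
    np.save("g.npy",gg)
E
python3 edge.py
```

```text
('top',) [ 5.75781484e+02 -2.65562502e+01 -1.15712775e-01] [(0, np.int64(29), np.float64(-0.6)), (1, np.int64(20), np.float64(-0.7)), (2, np.int64(40), np.float64(-0.05)), (3, np.int64(35), np.float64(0.1)), (4, np.int64(26), np.float64(0.35)), (5, np.int64(39), np.float64(0.2))]
('scene',) [ 5.74059710e+02 -2.57079293e+01 -1.08209522e-01] [(0, np.int64(37), np.float64(0.3)), (1, np.int64(34), np.float64(0.0)), (2, np.int64(40), np.float64(-0.2)), (3, np.int64(10), np.float64(-0.05)), (4, np.int64(35), np.float64(1.4)), (5, np.int64(40), np.float64(-0.3)), (6, np.int64(39), np.float64(-0.2))]
('top', 'scene') [ 5.74508424e+02 -2.61827698e+01 -1.07962184e-01] [(0, np.int64(33), np.float64(-0.1)), (1, np.int64(20), np.float64(-0.35)), (2, np.int64(39), np.float64(0.0)), (3, np.int64(33), np.float64(0.1)), (4, np.int64(27), np.float64(1.15)), (5, np.int64(39), np.float64(0.75)), (0, np.int64(37), np.float64(0.4)), (1, np.int64(35), np.float64(-0.1)), (2, np.int64(40), np.float64(-0.3)), (3, np.int64(4), np.float64(0.4)), (4, np.int64(36), np.float64(1.15)), (5, np.int64(40), np.float64(-0.5)), (6, np.int64(40), np.float64(0.0))]
```

```bash
cat > ov.py <<'E'
from h import *
import sys
def box(x0,x1,y0,y1,z0,z1,faces="t"):
    t=[(x0,y0,z1),(x1,y0,z1),(x1,y1,z1),(x0,y1,z1),(x0,y0,z1)]
    return [t]
def draw(tag,out,g,polys,crops,col=(0,255,0)):
    for c,(x0,y0,w,h,s) in crops.items():
        im=cv2.imread(f"pics/{c}{tag}.png")[y0:y0+h,x0:x0+w]
        im=cv2.resize(im,None,fx=s,fy=s,interpolation=cv2.INTER_CUBIC)
        for P in polys:
            u=(proj(c,g2w(g,P))+.5-[x0,y0])*s-.5
            cv2.polylines(im,[(u*8).round().astype(int).reshape(-1,1,2)],False,col,1,cv2.LINE_AA,3)
        cv2.imwrite(f"pics/{c}_{out}.png",im)
CR={"top":(195,120,205,140,3.9),"scene":(125,180,225,150,3.5)}
def gauge(s=0,fy=None,ry=None):
    L=box(-90,145,-220,205,0,16)+box(90,145,-100,200,16,40)+box(-86,86,-35+s,-15+s,16,38.5)
    a=np.linspace(0,2*np.pi,40)
    for r in (45,55): L.append(np.c_[-20+r*np.cos(a),-175+r*np.sin(a),0*a+90])
    L.append([(100,-25+s,43.5),(110,-25+s,43.5)])
    return L
if __name__=="__main__":
    g=np.array([575,-26.2,-.109]); draw("0","ovA",g,gauge(),CR)
E
python3 ov.py
```

```text
(no output)
```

View pics/top_ovA.png

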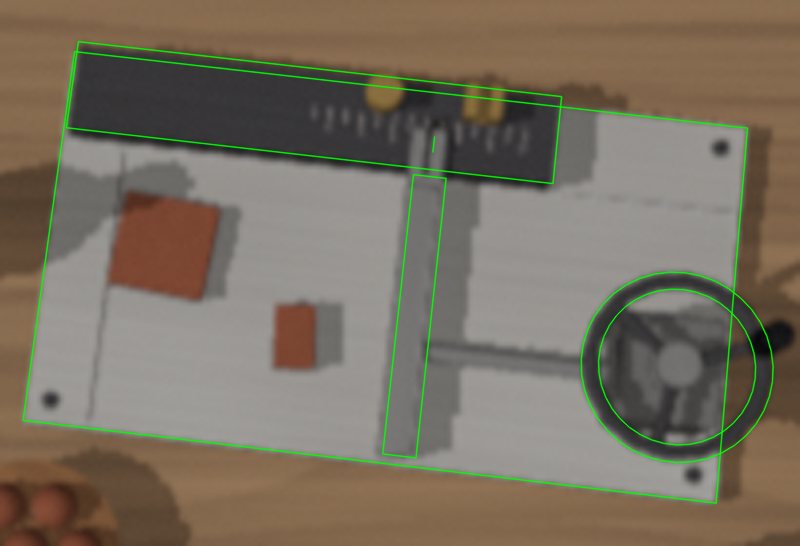

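View pics/scene_ovA.png

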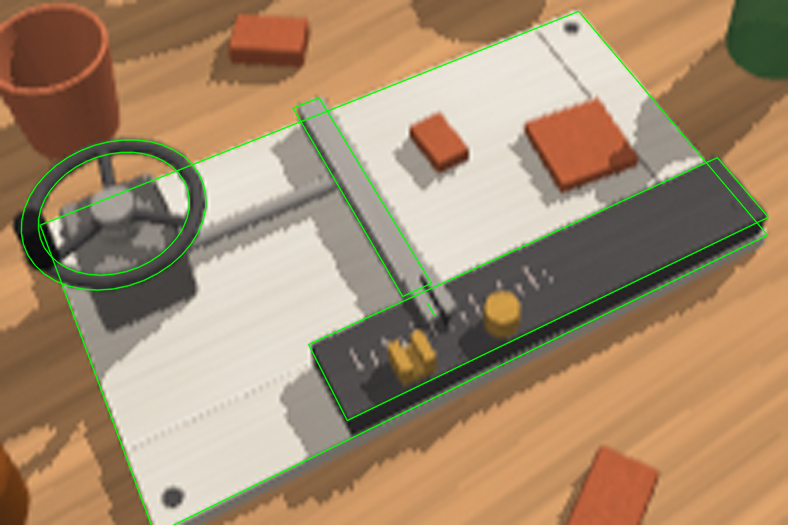

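```bash
python3 - <<'E'
import cv2
a=cv2.imread("pics/top0.png")[132:182,270:345]; a=cv2.resize(a,None,fx=10,fy=10,interpolation=cv2.INTER_CUBIC)
b=cv2.imread("pics/scene0.png")[245:305,220:290]; b=cv2.resize(b,None,fx=10,fy=10,interpolation=cv2.INTER_CUBIC)
cv2.imwrite("pics/top0m.png",a);cv2.imwrite("pics/scene0m.png",b)
E
```

```text
(no output)
```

View pics/top0m.png

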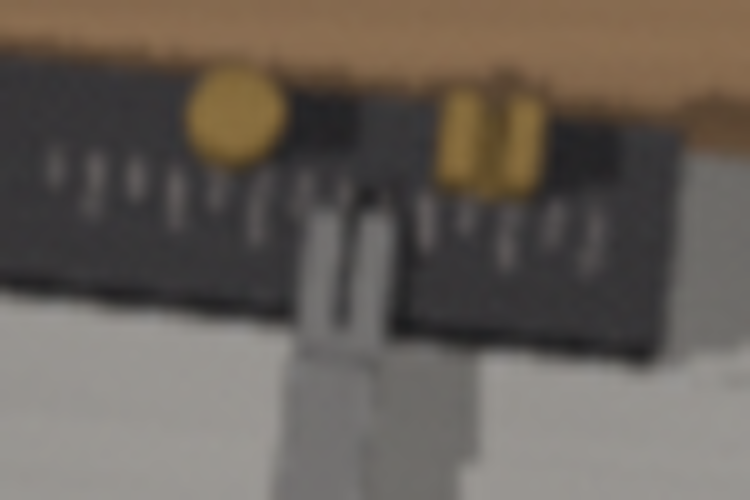

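View pics/scene0m.png

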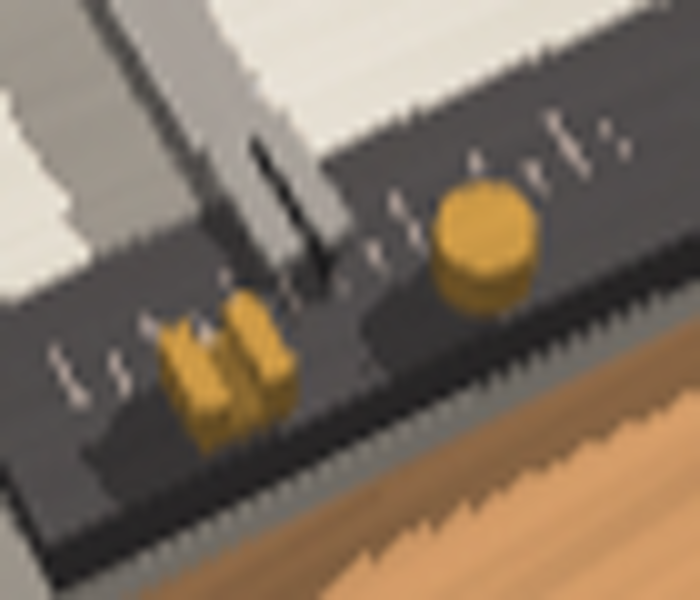

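```bash
python3 - <<'E'
from h import *
g=np.array([575,-26.2,-.109])
T=lambda u:(np.array(u)+.5)/10-.5+[270,132]
S=lambda u:(np.array(u)+.5)/10-.5+[220,245]
for n,u,v,z in (("fork",(493,137),(229,355),58),("round",(238,112),(486,222),58),("tip",(368,192),(322,283),43.5),("line end",(355,215),(316,250),45),("line start",(347,325),(258,142),45),("prongL",(460,135),(262,340),58),("prongR",(527,138),(197,370),58)):
    print(n,w2g(g,back("top",T(u),z))[0].round(1),w2g(g,back("scene",S(v),z))[0].round(1),w2g(g,tri(T(u),S(v))[0])[0].round(1))
a=tri(tc((772,338)),sc((38,240)));print("knob",a[0],a[1].round(2),w2g(g,a[0]))
for n,z,t,s in (("tile",28,[(127,193),(220,208),(201,299),(109,284)],[(526,130),(600,101),(632,143),(564,185)]),("off",30,[(276,304),(315,306),(315,368),(274,367)],[(411,127),(439,115),(468,149),(439,160)])):
    for c,u,f in (("top",t,tc),("scene",s,sc)):
        P=back(c,f(u),z); d=np.roll(P,-1,0)-P; print(n,c,P.mean(0).round(1),w2g(g,P).mean(0).round(1),np.hypot(d[:,0],d[:,1]).round(1),(np.degrees(np.arctan2(d[:,1],d[:,0]))%90).round(1))
E
```

```text
fork [132.2 -52.1  58. ] [132.7 -51.1  58. ] [132.5 -51.5  57.9]
round [131.2   8.3  58. ] [130.3  10.3  58. ] [131.    9.   59.9]
tip [119.2 -25.   43.5] [119.5 -22.9  43.5] [119.5 -23.9  44.2]
line end [112.9 -22.5  45. ] [112.7 -20.7  45. ] [113.  -21.6  46. ]
line start [ 86.1 -23.4  45. ] [ 83.3 -19.4  45. ] [ 85.6 -21.8  49.7]
prongL [131.8 -44.3  58. ] [132.8 -43.6  58. ] [132.2 -43.8  57.2]
prongR [132.9 -60.1  58. ] [132.6 -58.4  58. ] [132.9 -59.2  59.1]
knob [ 549.68363531 -245.74594996  115.43858913] [-0.38 -0.12 -0.35  0.03] [[  -1.28297138 -220.99705077  115.43858913]]
tile top [614.8 101.7  28. ] [ 25.7 131.5  28. ] [58.3 57.9 57.3 57.9] [81.2 79.2 81.2 80.2]
tile scene [615.5 103.4  28. ] [ 26.2 133.2  28. ] [60.  42.6 61.  53.1] [81.9 82.3  1.8 82.2]
off top [559.3  20.9  30. ] [-20.7  45.1  30. ] [23.8 38.1 24.9 38.7] [87.5  0.4 89.1 88.7]
off scene [560.2  22.1  30. ] [-19.9  46.4  30. ] [22.4 36.5 22.1 35.1] [84.8 89.3 81.2 90. ]
```

```bash
cat >> h.py <<'E'
from scipy.spatial.transform import Rotation as Ro
def ori(phi): return (Ro.from_euler("z",phi)*Ro.from_rotvec([0,np.pi,0])).as_rotvec()
G=np.array([575,-26.2,-.109])
def snap(tag):
    for c in ("top","scene"): cv2.imwrite(f"pics/{c}{tag}.png",cams.capture(c)[...,::-1])
def st(s=""): print(s,round(current_t(),2),np.round(current_position(),1),"F",np.round(current_force(),1),"w",round(current_gripper_width(),1),flush=True)
E
python3 - <<'E'
from h import *
o=ori(0.0)
for p,f in (((559.7,21.5,230),0),((559.7,21.5,18),0),((415,65,5),0),((549.7,-245.7,103),0),((540,-200,103),0),((600,100,18),-.109),((600,100,18),-.109+np.pi/2),((600,100,18),-.109-np.pi/2)):
    q=env.inverse_kinematics(p,ori(f)); print(p,f,None if q is None else np.round(q,2))
move_gripper(50,30)
env.reach([559.7,21.5,230],o); st("above")
env.move_linear([559.7,21.5,50],feed=250); st()
env.move_linear([559.7,21.5,18],feed=80); st("down")
snap("1")
E
python3 - <<'E'
import cv2
a=cv2.imread("pics/top1.png")[120:260,195:400]; cv2.imwrite("pics/top1c.png",cv2.resize(a,None,fx=3.9,fy=3.9,interpolation=cv2.INTER_CUBIC))
a=cv2.imread("pics/scene1.png")[150:330,125:350]; cv2.imwrite("pics/scene1c.png",cv2.resize(a,None,fx=3.3,fy=3.3,interpolation=cv2.INTER_CUBIC))
E
```

```text
(559.7, 21.5, 230) 0 [-0.09 -0.1   1.77  0.    1.48 -1.67]
(559.7, 21.5, 18) 0 [-0.09  0.13  1.91 -0.    1.1  -1.67]
(415, 65, 5) 0 [-0.02 -0.19  2.25 -0.    1.08 -1.59]
(549.7, -245.7, 103) 0 [-0.54  0.11  1.77  0.    1.26 -2.11]
(540, -200, 103) 0 [-0.48  0.05  1.84  0.    1.25 -2.05]
(600, 100, 18) -0.109 [ 0.04  0.23  1.79  0.    1.11 -1.42]
(600, 100, 18) 1.4617963267948966 [ 0.04  0.23  1.79  0.    1.11 -2.99]
(600, 100, 18) -1.6797963267948965 [ 0.04  0.23  1.79 -0.    1.11  0.15]
above 4.3 [559.7  22.2 230. ] F [ 0.2  0.1 -0.5] w 50.1
 5.17 [560.9  21.6  51.4] F [-0.3 -0.4  0. ] w 49.6
down 5.72 [559.3  21.6  17.3] F [-0.2 -0.3  0.5] w 50.1
```

View pics/scene1c.png

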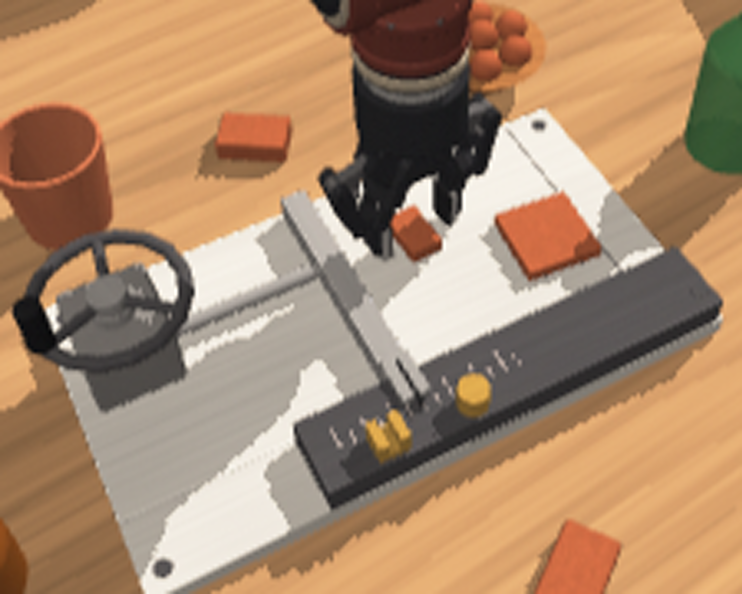

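The open fingers straddle the offcut at about (415, 232) of the crop, clear of the fence and the tile. I'll grip it next.

```bash
python3 - <<'E'
from h import *
move_gripper(15,30); st("grip")
p=current_position()
env.move_linear([559.7,21.5,70],feed=120); st("lift")
print(current_gripper_width())
snap("2")
E
python3 - <<'E'
import cv2
a=cv2.imread("pics/scene2.png")[130:310,125:350]; cv2.imwrite("pics/scene2c.png",cv2.resize(a,None,fx=3.3,fy=3.3,interpolation=cv2.INTER_CUBIC))
E
```

```text
grip 6.15 [560.3  21.5  18.7] F [1.4 0.6 1.7] w 25.2
lift 6.73 [559.4  21.5  69.7] F [-0.3 -0.8 -0.5] w 25.1
25.07928097021817
```

View pics/scene2c.png

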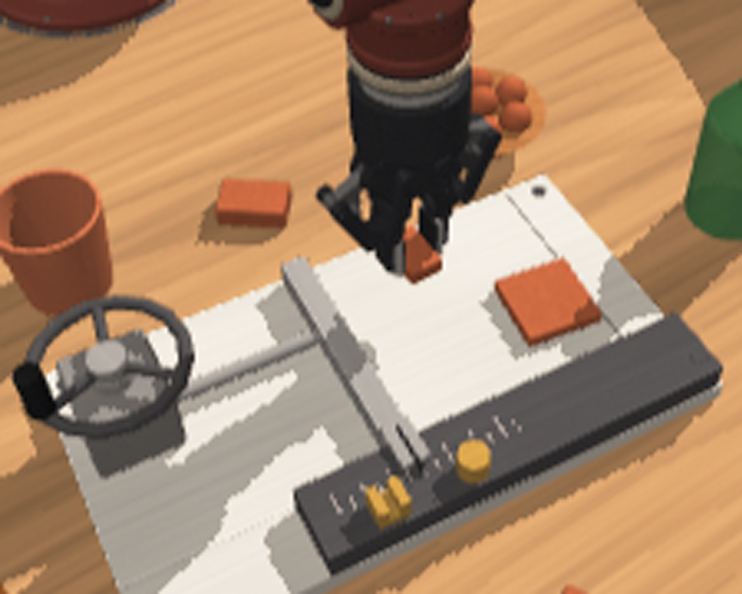

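```bash
python3 - <<'E'
from h import *
x,y=415,65
env.move_linear([x,y,70],feed=220); 
env.move_linear([x,y,10],feed=150); st()
for z in (6,4.5,3.5,2.8,2.2):
    env.move_linear([x,y,z],feed=40); f=current_force(); 
    if abs(f[2])>4: break
st("low"); move_gripper(45); env.move_linear([x,y,60],feed=150); st("up")
env.reach([549.7,-245.7,230],ori(0)); st()
snap("3")
E
python3 - <<'E'
import cv2
a=cv2.imread("pics/top3.png")[110:320,180:430]; cv2.imwrite("pics/top3c.png",cv2.resize(a,None,fx=2.8,fy=2.8,interpolation=cv2.INTER_CUBIC))
a=cv2.imread("pics/scene3.png")[100:310,80:350]; cv2.imwrite("pics/scene3c.png",cv2.resize(a,None,fx=2.8,fy=2.8,interpolation=cv2.INTER_CUBIC))
E
```

```text
8.22 [415.6  64.8  10.2] F [-0.5  1.   0.3] w 25.2
low 9.47 [415.   65.    2.7] F [-3.1 -0.5  5.2] w 25.2
up 10.32 [414.8  65.   59.7] F [-0.4 -0.5  0.4] w 45.4
 11.74 [ 549.3 -244.4  228.8] F [-1.4 -0.   0.1] w 45.0
```

View pics/scene3c.png

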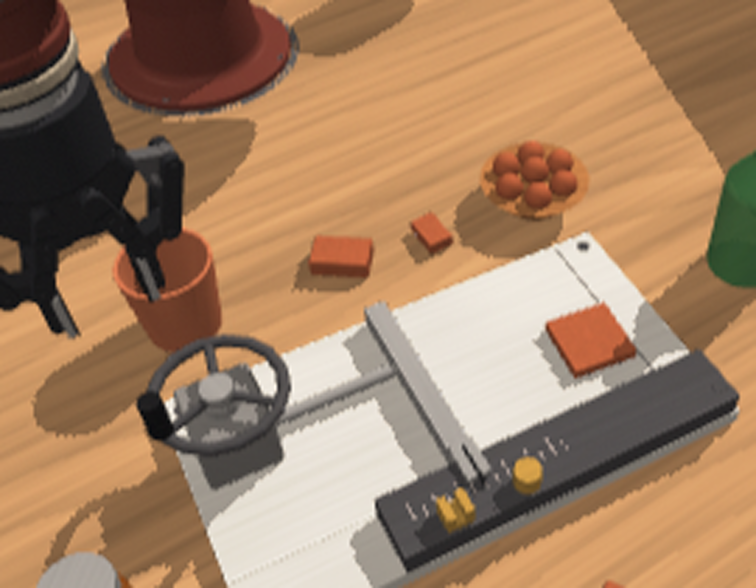

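View pics/top3c.png

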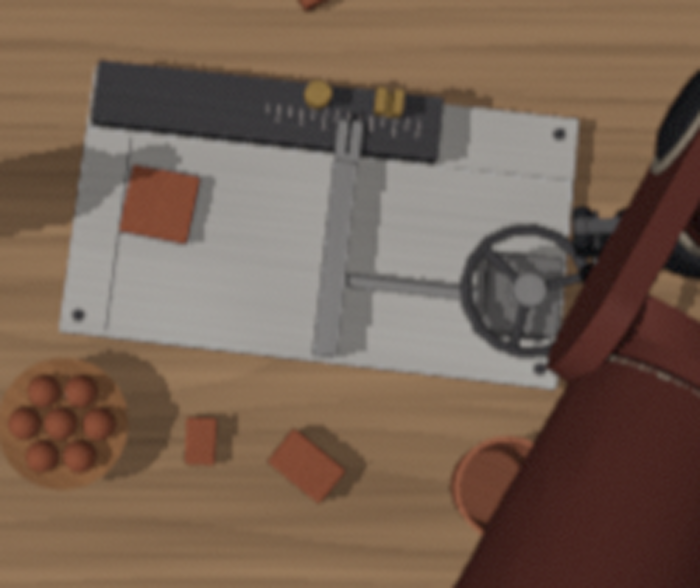

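```bash
python3 - <<'E'
from h import *
a=tri(tc((679.5,366)),sc((112,206)));print(a[0],a[1].round(2),w2g(G,a[0]))
print(g2w(G,(-20,-175,114)))
E
```

```text
[ 535.68210562 -198.34957354   94.69876048] [-0.16 -0.05 -0.15  0.01] [[ -20.35738845 -175.40510034   94.69876048]]
[[ 536.08144166 -197.98575557  114.        ]]
```

```bash
cat > crank.py <<'E'
from h import *
C=np.array([535.9,-198.1]); Z=103
def kp(a,r=50.0): return [C[0]+r*np.cos(a),C[1]+r*np.sin(a),Z]
E
python3 - <<'E'
from crank import *
a0=np.arctan2(-245.7-C[1],549.7-C[0])
p=kp(a0); print(p)
env.move_linear([p[0],p[1],150],feed=200); env.move_linear(p,feed=100); st("at knob")
move_gripper(10,30); st("grip"); env.wait(.1);st()
for i in range(1,5):
    t=current_t(); env.move_linear(kp(a0+np.radians(15*i)),feed=90); st(f"{15*i} {current_t()-t:.2f}")
np.save("a0.npy",a0)
snap("4")
E
python3 - <<'E'
import cv2
a=cv2.imread("pics/scene4.png")[130:340,80:350]; cv2.imwrite("pics/scene4c.png",cv2.resize(a,None,fx=2.8,fy=2.8,interpolation=cv2.INTER_CUBIC))
E
```

```text
[np.float64(549.8225000211828), np.float64(-246.1225363049492), 103]
at knob 13.01 [ 550.  -246.2  103.2] F [-0.1 -0.2 -0.2] w 44.8
grip 13.36 [ 550.4 -246.3  104.2] F [-1.4  0.9  3.4] w 17.0
 13.46 [ 550.5 -246.4  104.1] F [-0.5  0.6  4.8] w 16.6
15 0.29 13.75 [ 563.1 -241.   104.1] F [2.6 1.8 5.1] w 17.1
30 0.29 14.04 [ 573.3 -232.9  104.2] F [2.3 1.1 5.9] w 17.4
45 0.29 14.33 [ 581.1 -222.3  104.1] F [4.2 0.8 4.4] w 16.9
60 0.29 14.62 [ 586.  -210.   104.2] F [5.  1.3 5.1] w 16.8
```

View pics/scene4c.png

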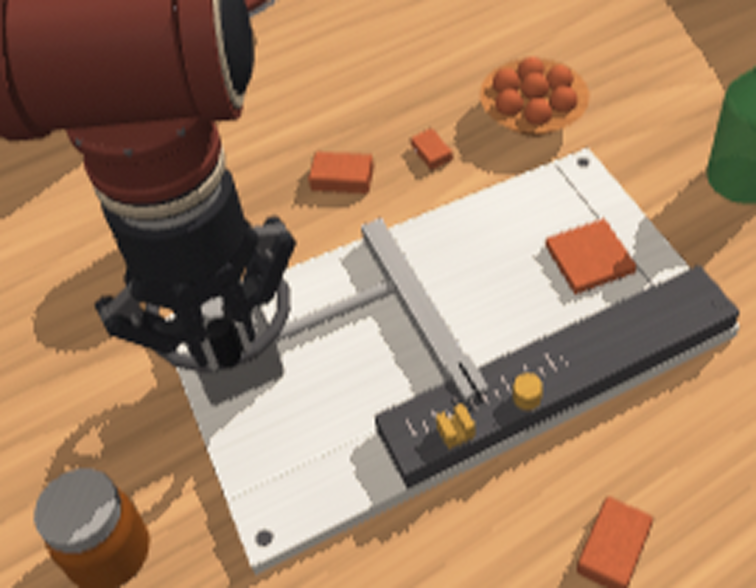

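The knob is held and follows with 5 N or less. I'll continue to about 645° and then check against the markers.

```bash
python3 - <<'E'
from crank import *
a0=float(np.load("a0.npy")); mx=0
for d in range(75,646,15):
    env.move_linear(kp(a0+np.radians(d)),feed=110); f=current_force(); mx=max(mx,np.linalg.norm(f))
    if mx>30: st("STOP"); break
    if d%90==0: st(d)
st("end %d max %.1f"%(d,mx)); env.wait(.15)
snap("5")
E
python3 - <<'E'
import cv2
a=cv2.imread("pics/top5.png")[132:182,270:345]; a=cv2.resize(a,None,fx=10,fy=10,interpolation=cv2.INTER_CUBIC)
b=cv2.imread("pics/scene5.png")[240:300,205:285]; b=cv2.resize(b,None,fx=10,fy=10,interpolation=cv2.INTER_CUBIC)
cv2.imwrite("pics/top5m.png",a);cv2.imwrite("pics/scene5m.png",b)
E
```

```text
90 15.26 [ 585.1 -183.1  104.1] F [4.1 3.5 6.3] w 17.2
180 16.86 [ 521.3 -150.7  104.1] F [-3.1 -0.7  9.9] w 16.9
270 18.46 [ 489.6 -212.9  104.1] F [ 6.5 -0.8  4.1] w 17.1
360 20.06 [ 550.8 -246.2  104.1] F [1.8 0.8 7.2] w 16.8
450 21.66 [ 585.1 -183.1  104.2] F [4.8 3.7 6.4] w 17.0
540 23.26 [ 521.3 -150.7  104.1] F [-2.7 -0.4  8.6] w 16.9
630 24.86 [ 489.6 -212.8  104.1] F [ 6.4 -0.   4.1] w 17.7
end 645 max 11.8 25.12 [ 494.8 -224.4  104.1] F [5.3 0.7 5.3] w 17.0
```

View pics/top5m.png

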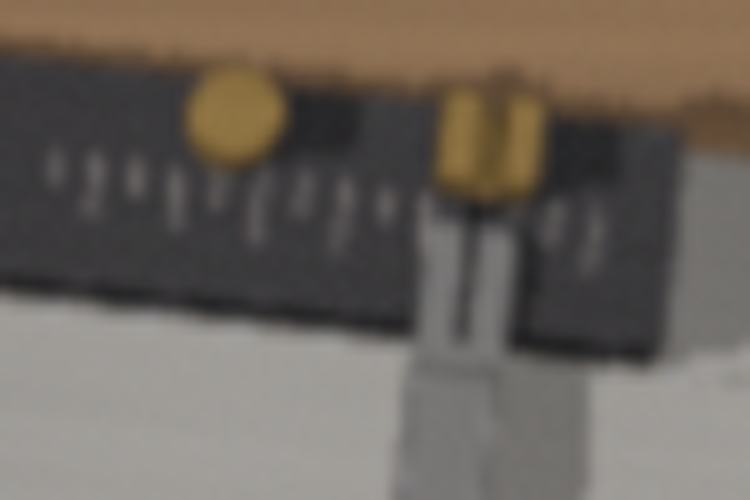

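View pics/scene5m.png

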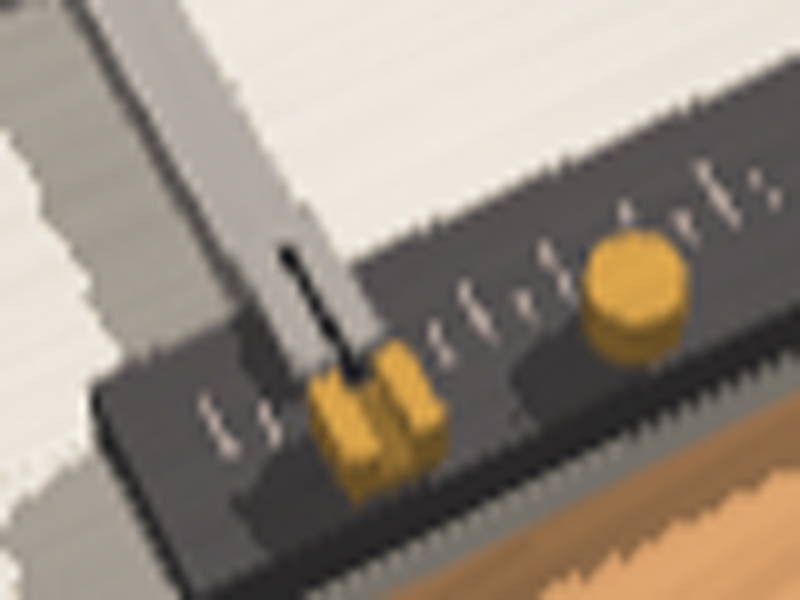

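```bash
cat > meas.py <<'E'
from h import *
import sys
from scipy.ndimage import map_coordinates
tag=sys.argv[1]
def rect(c,z,xs,ys,tag=tag):
    im=cv2.imread(f"pics/{c}{tag}.png",0).astype(float)
    X,Y=np.meshgrid(xs,ys,indexing="ij"); P=np.c_[X.ravel(),Y.ravel(),0*X.ravel()+z]
    u=proj(c,g2w(G,P)); return map_coordinates(im,[u[:,1],u[:,0]],order=1).reshape(X.shape)
ys=np.arange(-75,0,.1)
for z in (44,46,48):
  for c in ("top","scene"):
    R=rect(c,z,np.arange(90,108,2.),ys); out=[]
    for r in R:
        c0=float(sys.argv[2]); m=abs(ys-c0)<8
        # line: dark dip between bright lug sides
        y=ys[m];v=r[m]; 
        mm=abs(y-c0)<5; i=np.where(mm)[0][v[mm].argmin()]
        k=slice(max(i-22,0),i+23); w=np.clip(np.percentile(v[k],75)-v[k],0,None); out.append((w*y[k]).sum()/w.sum())
    print("line",z,c,np.round(out,1),round(np.median(out),2))
for c in ("top","scene"):
    R=rect(c,58,np.arange(124,141,2.),ys,tag); o=[]
    col=R.mean(0); k=abs(ys+51.5)<16
    for r in R:
        yy=ys[k]; v=cv2.GaussianBlur(r[k][None],(0,0),3)[0]; gr=np.gradient(v); 
        o.append((yy[gr.argmax()],yy[gr.argmin()]))
        L=(yy<-51.5);
    pk=[( yy[L][cv2.GaussianBlur(r[k][None],(0,0),6)[0][L].argmax()], yy[~L][cv2.GaussianBlur(r[k][None],(0,0),6)[0][~L].argmax()]) for r in R]
    print("fork",c,np.round(np.median(pk,0),2),np.median(np.mean(pk,1)).round(2))
E
python3 meas.py 5 -50; python3 meas.py 0 -21.5
python3 - <<'E'
import sys; sys.argv=["x","5","-50"]
from meas import *
for c in ("top","scene"):
    A=rect(c,58,np.arange(145,85,-.2),np.arange(-10,-85,-.1)); B=rect(c,46,np.arange(145,85,-.2),np.arange(-10,-85,-.1))
    cv2.imwrite(f"pics/rect5_{c}.png",np.vstack([A,B]).clip(0,255).astype(np.uint8))
E
```

```text
line 44 top [-50.6 -50.6 -50.5 -50.5 -50.5 -50.5 -50.4 -50.4 -50.5] -50.46
line 44 scene [-48.8 -48.8 -49.2 -48.9 -49.2 -49.4 -49.  -49.2 -49.1] -49.09
line 46 top [-50.5 -50.4 -50.3 -50.3 -50.3 -50.3 -50.3 -50.2 -50.8] -50.31
line 46 scene [-49.6 -49.1 -49.5 -49.6 -49.4 -49.7 -49.6 -49.6 -49.6] -49.58
line 48 top [-50.3 -50.2 -50.2 -50.2 -50.2 -50.2 -50.1 -50.1 -50.6] -50.17
line 48 scene [-50.  -49.8 -49.7 -50.1 -49.8 -50.  -50.3 -49.9 -50.1] -50.0
fork top [-59.2 -44.3] -51.75
fork scene [-58.6 -43.7] -51.15
line 44 top [-22.  -21.9 -21.8 -21.6 -21.6 -21.6 -21.7 -21.6 -21.6] -21.64
line 44 scene [-20.7 -20.1 -19.9 -19.9 -20.3 -20.  -20.2 -20.6 -20.1] -20.13
line 46 top [-21.9 -21.8 -21.6 -21.5 -21.5 -21.5 -21.6 -21.6 -21.5] -21.55
line 46 scene [-21.  -21.1 -20.6 -20.2 -20.7 -20.9 -20.5 -20.9 -21. ] -20.89
line 48 top [-21.8 -21.6 -21.5 -21.4 -21.4 -21.4 -21.5 -21.4 -21.3] -21.44
line 48 scene [-21.3 -21.7 -21.2 -21.  -21.  -21.4 -21.2 -21.3 -21.6] -21.26
fork top [-59.2 -44.5] -51.8
fork scene [-58.5 -43.9] -51.0
line 44 top [-50.6 -50.6 -50.5 -50.5 -50.5 -50.5 -50.4 -50.4 -50.5] -50.46
line 44 scene [-48.8 -48.8 -49.2 -48.9 -49.2 -49.4 -49.  -49.2 -49.1] -49.09
line 46 top [-50.5 -50.4 -50.3 -50.3 -50.3 -50.3 -50.3 -50.2 -50.8] -50.31
line 46 scene [-49.6 -49.1 -49.5 -49.6 -49.4 -49.7 -49.6 -49.6 -49.6] -49.58
line 48 top [-50.3 -50.2 -50.2 -50.2 -50.2 -50.2 -50.1 -50.1 -50.6] -50.17
line 48 scene [-50.  -49.8 -49.7 -50.1 -49.8 -50.  -50.3 -49.9 -50.1] -50.0
fork top [-59.2 -44.3] -51.75
fork scene [-58.6 -43.7] -51.15
```

```bash
python3 - <<'E'
from crank import *
a0=float(np.load("a0.npy"))
for d in (656,667,678): env.move_linear(kp(a0+np.radians(d)),feed=60)
env.wait(.2); st("678"); snap("6")
E
python3 meas.py 6 -51.5
python3 - <<'E'
import cv2
a=cv2.imread("pics/top6.png")[137:177,297:337]; a=cv2.resize(a,None,fx=14,fy=14,interpolation=cv2.INTER_CUBIC)
cv2.imwrite("pics/top6m.png",a)
b=cv2.imread("pics/scene6.png")[255:300,220:265]; cv2.imwrite("pics/scene6m.png",cv2.resize(b,None,fx=13,fy=13,interpolation=cv2.INTER_CUBIC))
E
```

```text
678 26.5 [ 515.  -242.8  104.1] F [4.  2.4 6.6] w 17.0
line 44 top [-51.8 -51.7 -52.3 -52.2 -52.1 -52.  -52.  -51.9 -51.8] -51.96
line 44 scene [-50.4 -50.6 -50.6 -50.4 -50.2 -50.5 -50.6 -50.3 -50.6] -50.54
line 46 top [-51.6 -51.9 -52.1 -52.  -51.9 -51.9 -51.8 -51.7 -51.6] -51.87
line 46 scene [-51.1 -50.9 -51.1 -50.9 -50.8 -50.8 -51.1 -50.8 -50.9] -50.9
line 48 top [-51.5 -52.  -51.9 -51.9 -51.8 -51.7 -51.6 -51.5 -51.5] -51.7
line 48 scene [-51.8 -51.3 -51.5 -51.5 -51.3 -51.1 -51.4 -51.5 -51.1] -51.43
fork top [-59.1 -44.5] -51.8
fork scene [-58.7 -43.8] -51.15
```

View pics/top6m.png

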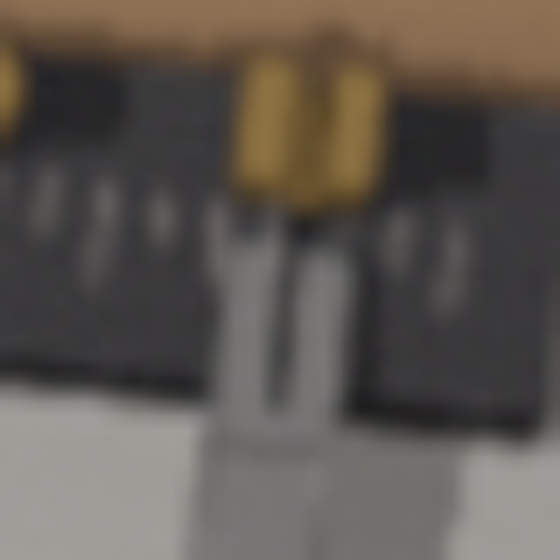

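View pics/scene6m.png

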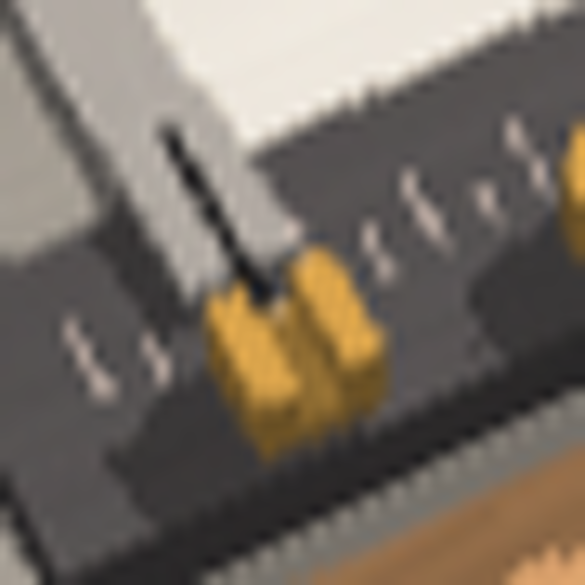

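The pointer line sits in the gap in both views: -51.75 against -51.8 in top, and -51.15 against -51.15 in scene. I'll release the knob and start on the tile.

```bash
python3 - <<'E'
from crank import *
move_gripper(40); st("rel")
p=current_position(); env.move_linear([p[0],p[1],170],feed=250); st("up")
o=ori(-.109-np.pi/2)
W=lambda x,y,z:g2w(G,(x,y,z))[0]
env.reach(W(26,188,120),o); move_gripper(30); snap("7")
env.move_linear(W(26,188,40),feed=200); env.move_linear(W(26,188,18),feed=80); st("down")
print(w2g(G,np.array(current_position()))[0].round(1))
E
python3 meas.py 7 -51.5|grep -v 44
python3 - <<'E'
import cv2
a=cv2.imread("pics/top7.png")[120:320,150:420]; cv2.imwrite("pics/top7c.png",cv2.resize(a,None,fx=2.9,fy=2.9,interpolation=cv2.INTER_CUBIC))
E
```

```text
rel 26.95 [ 513.  -242.7  101.7] F [-0.4 -0.2 -0.3] w 39.7
up 27.37 [ 513.5 -243.1  171.4] F [-0.3 -0.3 -0.1] w 39.7
down 30.75 [620.8 157.8  17.4] F [1.1 0.4 0.4] w 30.1
[ 25.6 187.9  17.4]
line 46 top [-51.7 -51.9 -52.1 -51.9 -51.9 -51.9 -51.8 -51.7 -51.6] -51.88
line 46 scene [-51.1 -50.9 -51.1 -50.9 -50.8 -50.8 -51.  -50.8 -50.9] -50.88
line 48 top [-51.5 -52.  -51.9 -51.7 -51.7 -51.7 -51.6 -51.5 -51.4] -51.73
line 48 scene [-51.7 -51.3 -51.5 -51.5 -51.3 -51.1 -51.4 -51.5 -51.1] -51.41
fork top [-51.5 -48. ] -50.45
```

View pics/top7c.png

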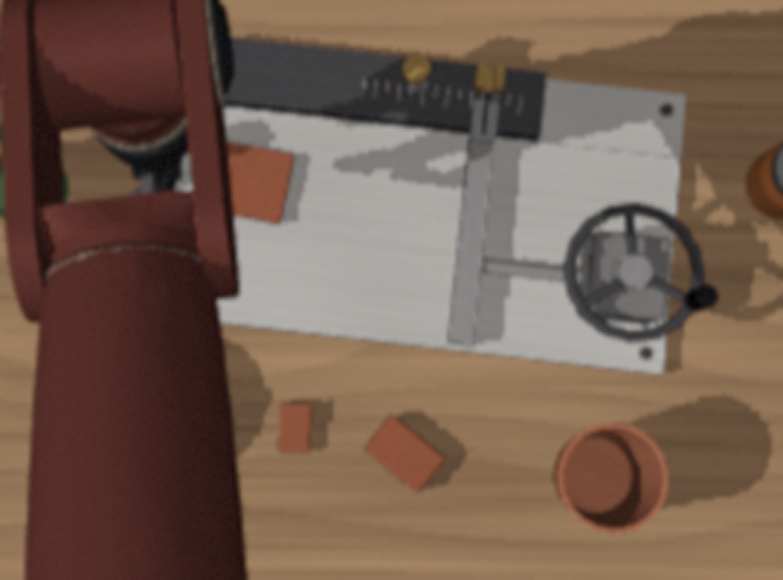

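```bash
python3 - <<'E'
from crank import *
W=lambda x,y,z:g2w(G,(x,y,z))[0]
env.move_linear(W(26,160,18),feed=80); st()
env.move_linear(W(26,43,18),feed=90); st("pushed")
env.move_linear(W(26,52,18),feed=80); env.move_linear(W(26,52,90),feed=250)
env.reach(W(-60,10,110),ori(-.109)); st()
snap("8")
E
python3 - <<'E'
import cv2
a=cv2.imread("pics/top8.png")[120:320,150:420]; cv2.imwrite("pics/top8c.png",cv2.resize(a,None,fx=2.9,fy=2.9,interpolation=cv2.INTER_CUBIC))
a=cv2.imread("pics/scene8.png")[150:330,125:350]; cv2.imwrite("pics/scene8c.png",cv2.resize(a,None,fx=3.3,fy=3.3,interpolation=cv2.INTER_CUBIC))
E
```

```text
31.25 [618.3 129.3  18.2] F [-0.9  0.6 -0.5] w 30.0
pushed 32.7 [605.6  14.   18. ] F [-0.9  0.3 -0.6] w 30.2
 34.87 [516.1  -9.6 109.2] F [-0.  -0.2 -0.7] w 29.9
```

View pics/top8c.png

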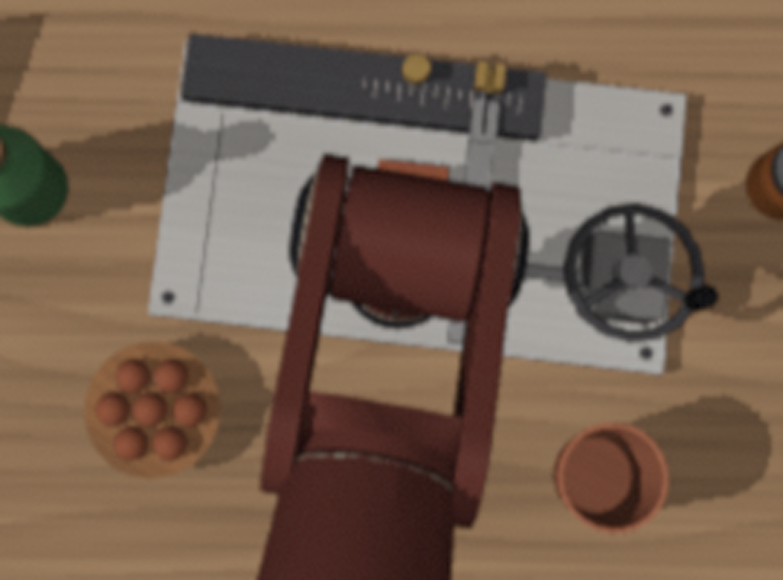

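View pics/scene8c.png

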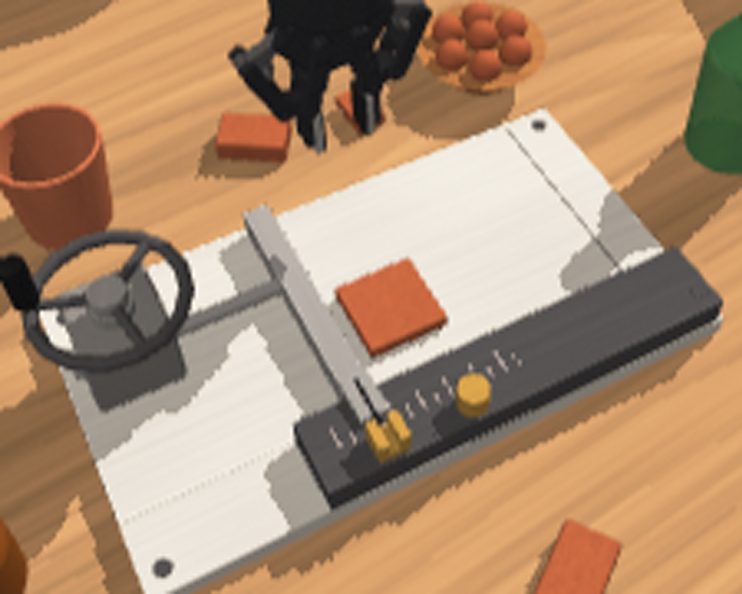

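```bash
cat > push.py <<'E'
from crank import *
W=lambda x,y,z:g2w(G,(x,y,z))[0]
R=np.array([[np.cos(G[2]),np.sin(G[2])],[-np.sin(G[2]),np.cos(G[2])]])
def gf(): return R@np.array(current_force())[:2]
def push(p0,axis,sgn,lim,thr=7,step=.8,feed=25):
    # p0 gauge xy start; advance along axis until reaction > thr
    p=np.array(p0,float); f0=gf(); log=[]
    while (p[axis]-lim)*sgn<0:
        p[axis]+=sgn*step; env.move_linear(W(p[0],p[1],18),feed=feed)
        f=-sgn*(gf()-f0)[axis]; log.append((round(p[axis],1),round(f,1)))
        if f>thr: break
    a=w2g(G,np.array(current_position()))[0]
    print("push end",p.round(1),"act",a.round(1),"F",f.round(1),log[-6:],"t",round(current_t(),1)); return p
E
python3 - <<'E'
from push import *
move_gripper(20)
env.move_linear(W(-35,0,40),feed=200); env.move_linear(W(-35,0,18),feed=80)
env.move_linear(W(13,0,18),feed=80); st()
p=push((13,0),0,1,27)
env.move_linear(W(p[0]-12,0,18),feed=80); env.move_linear(W(p[0]-12,0,90),feed=250)
env.reach(W(56,70,90),ori(-.109-np.pi/2)); st()
snap("9")
E
python3 - <<'E'
import cv2
a=cv2.imread("pics/scene9.png")[150:330,125:350]; cv2.imwrite("pics/scene9c.png",cv2.resize(a,None,fx=3.3,fy=3.3,interpolation=cv2.INTER_CUBIC))
E
```

```text
36.92 [587.8 -27.6  17.9] F [ 0.1 -0.4 -0.5] w 20.3
push end [21.  0.] act [19.2 -0.  18. ] F 8.6 [(np.float64(17.0), np.float64(0.0)), (np.float64(17.8), np.float64(0.4)), (np.float64(18.6), np.float64(0.6)), (np.float64(19.4), np.float64(2.2)), (np.float64(20.2), np.float64(5.5)), (np.float64(21.0), np.float64(8.6))] t 39.4
 41.66 [637.7  37.2  89.1] F [ 0.4 -0.7  0.5] w 20.0
```

View pics/scene9c.png

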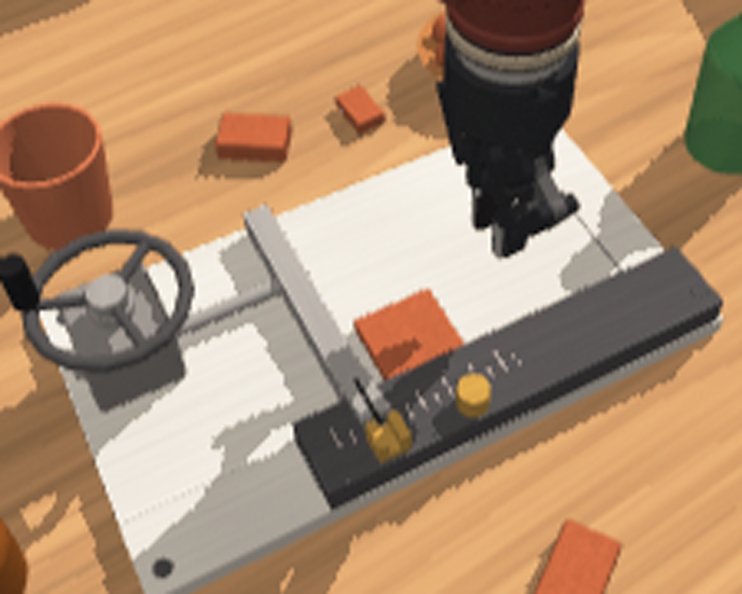

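```bash
python3 - <<'E'
from push import *
env.move_linear(W(56,60,40),feed=200); env.move_linear(W(56,60,18),feed=80)
env.move_linear(W(56,35,18),feed=60); st()
p=push((56,35),1,-1,22,step=.8)
env.move_linear(W(56,p[1]+14,18),feed=80); env.move_linear(W(56,p[1]+14,90),feed=250)
env.reach(W(-10,-10,90),ori(-.109)); move_gripper(10); 
env.move_linear(W(-10,-11,40),feed=200); env.move_linear(W(-10,-11,18),feed=80)
env.move_linear(W(16,-11,18),feed=60); st()
p=push((16,-11),0,1,27)
env.move_linear(W(p[0]-12,-11,18),feed=80); env.move_linear(W(p[0]-12,-11,90),feed=250)
env.move_linear(W(-120,80,150),feed=250);st()
snap("10")
E
python3 - <<'E'
import cv2
a=cv2.imread("pics/scene10.png")[150:330,125:350]; cv2.imwrite("pics/scene10c.png",cv2.resize(a,None,fx=3.3,fy=3.3,interpolation=cv2.INTER_CUBIC))
a=cv2.imread("pics/top10.png")[120:240,230:400]; cv2.imwrite("pics/top10c.png",cv2.resize(a,None,fx=4.5,fy=4.5,interpolation=cv2.INTER_CUBIC))
E
```

```text
43.16 [634.4   2.   18.1] F [ 0.4 -0.  -0.1] w 20.0
push end [56.  27.8] act [55.9 29.1 18. ] F 7.3 [(np.float64(31.8), np.float64(1.1)), (np.float64(31.0), np.float64(-0.3)), (np.float64(30.2), np.float64(0.6)), (np.float64(29.4), np.float64(-0.4)), (np.float64(28.6), np.float64(3.9)), (np.float64(27.8), np.float64(7.3))] t 45.4
 49.32 [589.9 -38.9  17.9] F [-1.1  0.4 -0. ] w 9.9
push end [ 21.6 -11. ] act [ 19.3 -11.   17.9] F 9.8 [(np.float64(17.6), np.float64(-0.6)), (np.float64(18.4), np.float64(-1.1)), (np.float64(19.2), np.float64(-1.5)), (np.float64(20.0), np.float64(3.3)), (np.float64(20.8), np.float64(6.1)), (np.float64(21.6), np.float64(9.8))] t 51.1
 52.63 [464.3  66.  149. ] F [ 0.8  0.2 -0.6] w 10.2
```

View pics/scene10c.png

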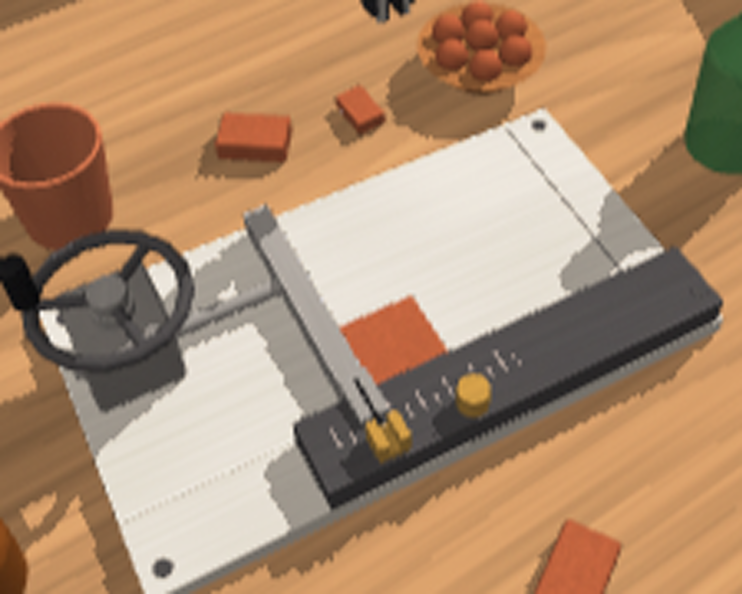

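View pics/top10c.png

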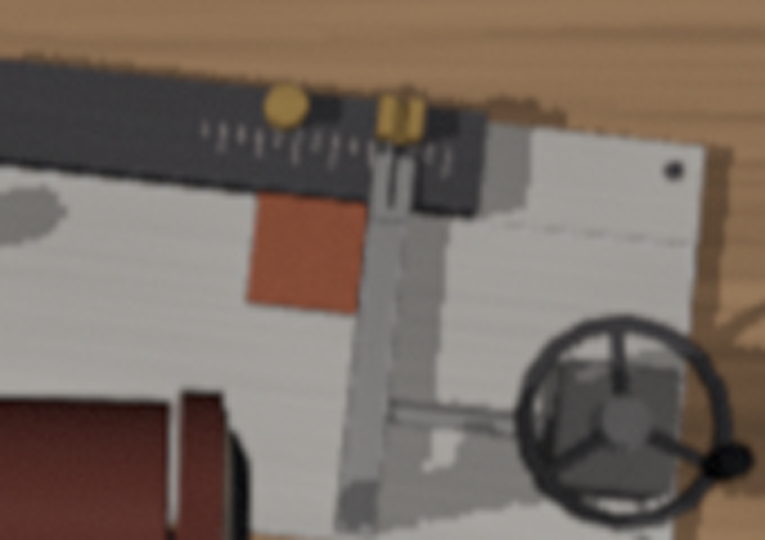

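```bash
python3 meas.py 10 -51.5 | grep -v " 44"; python3 - <<'E'
from push import *
a=cv2.imread("pics/scene0.png").astype(int);b=cv2.imread("pics/scene10.png").astype(int)
for n,(x0,x1,y0,y1) in dict(pot=(120,160,180,222),jar=(92,133,296,340),bottle=(332,366,140,203),dish=(250,292,150,178)).items(): print(n,abs(a-b)[y0:y1,x0:x1].mean().round(1))
env.job_done(); print(current_t())
E
```

```text
line 46 top [-51.7 -51.5 -52.1 -52.  -51.9 -51.9 -51.8 -51.7 -51.6] -51.79
line 46 scene [-51.1 -51.  -51.1 -50.9 -50.8 -50.8 -51.1 -50.8 -50.9] -50.89
line 48 top [-51.5 -51.7 -51.9 -51.8 -51.7 -51.7 -51.6 -51.5 -51.5] -51.7
line 48 scene [-51.7 -51.3 -51.5 -51.5 -51.3 -51.1 -51.4 -51.5 -51.1] -51.43
fork top [-59.2 -44.5] -51.8
fork scene [-58.7 -43.8] -51.25
pot 10.1
jar 9.4
bottle 2.6
dish 3.4
the job is handed in; nothing more can be done
the job is handed in; nothing more can be done
```

```bash
python3 - <<'E'
import cv2,numpy as np
a=cv2.imread("pics/scene0.png");b=cv2.imread("pics/scene10.png")
r=[np.hstack([i[175:345,85:170] for i in (a,b)])]
cv2.imwrite("pics/cmp.png",cv2.resize(r[0],None,fx=3.4,fy=3.4,interpolation=cv2.INTER_CUBIC))
E
```

```text
(no output)
```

View pics/cmp.png

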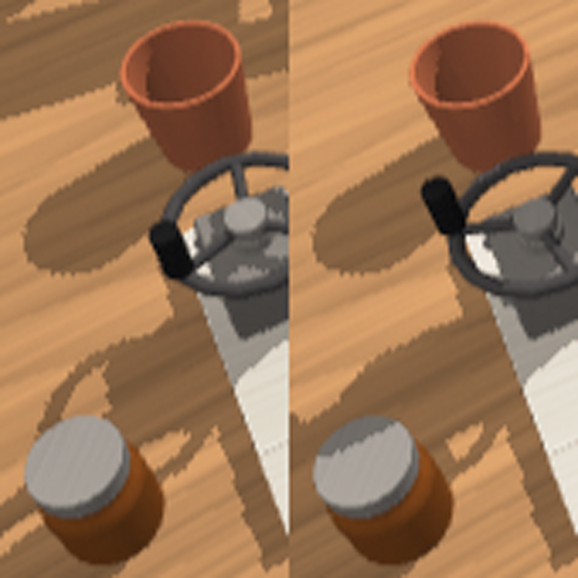

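The job is done and handed in, with the clock last reading about 53 s of the 72 s.

- **Offcut:** I gripped the offcut, lifted it off the bed and set it down in front, rather than sweeping it. The pictures show it lying flat on the table, clear of the bed, the dish and the other loose piece.
- **Fence:** I turned the handwheel about 678° counter-clockwise by its knob, with force on the tool staying under 12 N. In the last pictures the pointer line and the middle of the fork's gap agree within 0.1 mm from above. From the other camera they agree within about 0.4 mm, depending on the assumed height of the line, which I could not fix exactly.
- **Tile:** I pushed it flat on the bed to the rear stop, then to the fence, then to the stop again. Each push ended in firm contact of 7 to 10 N where expected, and no gap shows in either view. I did not push it against the fence again after the last push to the stop, and I have no reading finer than the pictures.
- **Pot, bottle, jar and dish:** None was touched as far as the forces and pictures show. My before/after picture check gave larger differences at the pot and the jar. Side by side, the jar differs only by the arm's shadow on its lid. The pot's rim looks at most about one pixel (roughly 2 mm) lower, while its shadow is unchanged, so I take it as not moved.

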